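# Clear the sample slide and run it to its click

### The job

The amber bottle with the blue cap is standing in the way on the scanner's sample slide: lift it off and stand it upright on the round blue mat in the tray. Then take the red knob and slide the carriage along the rail, away from the end where it starts, until you feel the spring ball click into its notch (the notch is out of sight and is somewhere else each day, so go by feel), and finish there with the ball seated in the notch, still holding the knob. Leave the other things on the bench where they are, and do not tip the bottle.

Things in the scene. Friction and masses are not known exactly. Their poses are not given: they have to be found in the camera images.
- rail: Scanner slide base, fixed: aluminium slab 90 mm (its x) by 380 mm (its y) by 20 mm high, origin at the centre of its underside. The rail runs along its y axis (level). Along its +x side a grey detector bar 42 mm wide (x from 46 to 88 mm), 38 mm high, as long as the slab. Black end stops 36 mm high at both ends.
- slide (a joint): Position (m) of the black carriage along the rail's y axis, growing towards +y: 0 to 0.23 (end stops). The carriage centre lies at rail y = value - 0.12. It starts at 0.005 to 0.03, always to be slid towards the rail's +y. Carriage 84 mm (x) by 70 mm (y), top 40 mm above the table; drags with about 2 N.
- knob (a point): Red upright knob at the centre of the carriage: a cylinder 22 mm in diameter that rises 46 mm from the carriage's top (40 mm above the table) to 86 mm above the table. This point lies on its axis, 65 mm above the table. Its axes are those of the rail.
- detent (a joint): Push-up (m) of the carriage's hidden spring ball: 0.0031 on the plain strip, about 0 seated (counts below 0.0014: within 2 mm of the notch). Its one unmarked notch lies where joint slide is 0.12 to 0.18. From 5 mm before the notch the ball draws the carriage on, with up to 5 N; past it, it holds back with 8 N at most, fading over 5 mm. Let go within 3 mm of it, the carriage draws itself in.
- bottle_center (a point): Amber bottle with a blue cap, loose, upright, about 160 g, 44 mm in diameter at the body, 95 mm high; this point is on its axis, half-way up (47.5 mm above its underside). At the start it stands on the slab's top (20 mm above the table), on the rail's centre line ahead of the carriage. The body is straight-sided up to about 60 mm above its underside.
- mat: Round blue mat, 60 mm in diameter, 3 mm thick, fixed, lying on the tray's floor in one of its two places; origin at the centre of its underside (its top is 3 mm higher). The amber bottle is to stand on it.
- tray: Grey tray, fixed, 220 mm (its x) by 130 mm (its y), walls 5 mm thick and 22 mm high, floor 5 mm thick; origin at the centre of its underside. The mat and the clear bottle lie at 50 mm either side of its centre along x.
- tray_bottle_center (a point): Clear bottle with a white cap in the tray's other place, to be left alone; 44 mm in diameter, 95 mm high, this point half-way up.
- tip_box: Loose white box with a blue lid, 84 by 119 by 65 mm high, origin at the centre of its underside; leave alone.
- beaker: Loose clear plastic beaker, 64 mm in diameter, 85 mm high, origin at the centre of its underside; leave alone.
- jar: Loose clear jar with a blue cap, 64 mm in diameter, 110 mm high, origin at the centre of its underside; leave alone.
- tube_rack: Loose blue tube rack, 60 by 130 by 56 mm high, origin at the centre of its underside; leave alone.
Mind the look-alikes: they are no part of the job. Several things have the shape of the mat; the one meant has the colours described above.

How it is judged:
On the way, in this order (a step that is already met when the one before it is completed fails the run):
1. the amber bottle stands upright and free on the blue mat (horizontal distance between bottle_center and mat below 0.02 m and z of bottle_center in the frame of mat between 0.045 and 0.056 m and angle between bottle_center's own z axis and vertical below 0.15 rad and linear speed of bottle below 0.03 m/s and contact force between bottle and the arm below 0.1 N and contact force between bottle and the fingers below 0.1 N), for 0.2 s.
2. the ball sits in the notch while the fingers hold the knob (value of joint detent below 0.0014 m and value of joint slide above 0.1 m and contact force between the fingers and slide above 1 N), for 0.3 s.
At the end, for the whole second after the job is handed in: The ball is seated (pushed up under 1.4 mm: within about 2 mm of the notch centre), the carriage at rest, the fingers around its knob with over 1 N; the amber bottle stands free on the mat, upright within 0.15 rad, its axis within 20 mm of the mat's centre (all of step 1 and all of step 2 and velocity of joint slide between -0.004 and 0.004 m/s and horizontal distance between knob and the grasp point below 0.03 m); the arm keeps its last pose, push and grip.
It fails at once if the amber bottle is tipped by more than 0.6 rad (angle between bottle_center's own z axis and vertical above 0.6 rad).
It fails at once if the clear bottle, tip box, beaker, jar or tube rack is moved by more than 30 mm (distance of any of tray_bottle_center, tip_box, beaker, jar, tube_rack from where it was at the start of the episode above 0.03 m).
It also fails if it takes over 61 s, if anything falls off the work surface, if the arm or the gripper's body presses on something with over 40 N, if the wrist force passes 120 N, or if a joint passes its speed limit or range.

### The arm

A 6-joint arm with a two-finger parallel gripper is mounted at the origin on the work surface. World frame = base frame: x ahead of the robot, y to its left, z up, the work surface at z = 0. Lengths are in m, angles in rad, forces in N, time in s.
With the tool pointing down it reaches from about 0.35 to 0.85 m from the base axis. Payload 8.1 kg.
Tool frame: the origin (TCP) lies midway between the tips of the shut fingers; the grasp point (between the pads) lies 19 mm behind it (robot.grip_point_offset is the distance from the TCP to the grasp point, in m); z points along the fingers, y is the line along which they close (so a half turn about z gives the same grasp; the last joint's range is limited). The gripper opens to 93 mm and grips with 3 to 60 N. Pads are 15 mm wide; open, the fingers measure 128 mm over their backs; the gripper's body (75 mm by 188 mm) begins 65 mm behind the grasp point.
Start: joints at [1.027, 0.13, 1.488, -0, 1.523, -0.085], TCP at [0.266, 0.538, 0.219] pointing down, gripper open.
Joint ranges: [-2.96, 2.96], [-0.89, 2.26], [0.02, 2.5], [-1.34, 4.48], [0, 2.73], [-2.66, 2.66]. Speed limits (rad/s): [2.39, 2.39, 2.79, 3.14, 3.14, 3.14].

### API

Orientations are given as a rotation vector (axis times angle).
In Python, from plant import robot, read_camera, job gives the robot as it stands.
- The arm moves only by the shell command python3 -m inch 'ROWS' [FORCE]. ROWS is JSON, one flat list of numbers, 5 for each row, row after row: the shift along the world's x, y, z in mm, then the turn about the world's z in degrees, then the opening in per cent of the stroke, from 0 (shut) to 100 (fully open). In form: [dx, dy, dz, yaw, hand, dx, dy, dz, yaw, hand, ...]. A call has 1 to 10 rows; each row is the pose to reach, as a shift and turn from the pose commanded when the call began; what a row does not reach only later rows make up. A row lasts 1/12 s, in which the tool goes at most 41.7 mm and 7.16 degrees, less where a joint would pass 70% of its speed; a pose out of reach is approached as far as the arm can. A call with a gripper value outside its range is refused whole. The fingers move at their own pace and stop on an object; FORCE is the grip in N (left out, the last holds). Time passes only in rows, so rows that repeat a pose let the fingers close. It gives the time, the measured TCP pose, the force, the opening and the grip force at its end, in the units of the state.
- robot.read_state(): the state, without advancing time (a new reading comes with each control period).
- read_camera(name): name is "scene" or "top" or "wrist"; returns a dict with "image" (384x512x3 uint8, blue, green, red), "K" (3x3 intrinsics, pixels), "extrinsics" (4x4, takes a point from world to camera coordinates); the wrist camera has in their place "mount" (4x4, takes a point from camera to tool coordinates, whose origin is the TCP and whose axes are the flange's). Camera axes: x right, y down, z forward; pixel columns grow to the right and rows downward; lengths in m; the calibration is good to about 2 mm. A picture is of the moment at which its call begins: read the wrist's pose just before it. There is no depth.
- job.close_job(): hands the job in; it is judged then, once.
The state is a dict: "t": time; "q": joint angles; "dq": joint speeds; "joint_torque": joint torques, N m; "tool_pos": TCP position; "orientation": TCP orientation; "force": force on the tool from outside, world axes, zero at the start; "wrist_torque": the same for the moment, N m; "opening": finger opening in m; "gripper_force": force on a finger pad.
Only numpy, scipy, OpenCV 4.12 (cv2) and the standard library are available. Lean on these libraries where they do the work, as an engineer would, in place of code of your own. Each camera call takes 0.05 s, during which the arm holds its last target. There are 200 camera calls.

## Working session

There is one attempt and no reset: what is moved stays moved. The work goes in short steps, Python scripts to look and compute and a shell command to move; the robot and the scene stay as the last step left them, time stands still between calls to the robot, and variables do not carry over. Pictures are saved under pics/ and viewed, at most 10 in all, crops included, and the job is handed in when it is done.

```bash
mkdir -p pics; ls; python3 - <<'E'
from plant import robot, read_camera
import cv2,numpy as np
print(robot.read_state())
for n in("scene","top"):
    c=read_camera(n); cv2.imwrite(f"pics/{n}0.png",c["image"]); np.savez(f"pics/{n}0.npz",**{k:c[k] for k in("K","extrinsics")})
    print(np.round(c["K"],1).tolist(),np.round(c["extrinsics"],3).tolist())
E
```

```text
pics
{'t': 0.0, 'q': array([ 1.02661419e+00,  1.31166276e-01,  1.48929315e+00, -1.38592141e-05,
        1.52300791e+00, -8.54004051e-02]), 'dq': array([-0.00076328, -0.00015046, -0.0011141 ,  0.00080649, -0.00096616,
        0.00180076]), 'joint_torque': array([-1.24819013e-03, -5.59841645e+01, -4.91765463e+01,  7.67991808e-02,
        3.53912765e-02, -1.72314358e-04]), 'tool_pos': array([0.26539567, 0.53746251, 0.21757679]), 'orientation': array([-7.14218809e-01, -3.05874550e+00,  2.80626645e-03]), 'force': array([ 0.40830705, -0.38739779,  0.82256276]), 'wrist_torque': array([ 0.02841496, -0.03582683,  0.02518999]), 'gripper_force': 0.0, 'opening': 0.09304981542393863}
[[465.8, 0.0, 254.4], [0.0, 465.8, 196.1], [0.0, 0.0, 1.0]] [[0.832, 0.555, -0.015, -0.439], [0.338, -0.527, -0.78, -0.165], [-0.441, 0.643, -0.626, 1.679], [0.0, 0.0, 0.0, 1.0]]
[[414.3, 0.0, 254.3], [0.0, 414.3, 186.5], [0.0, 0.0, 1.0]] [[0.023, -1.0, -0.009, -0.073], [-0.995, -0.022, -0.093, 0.574], [0.093, 0.011, -0.996, 1.276], [0.0, 0.0, 0.0, 1.0]]
```

View pics/scene0.png

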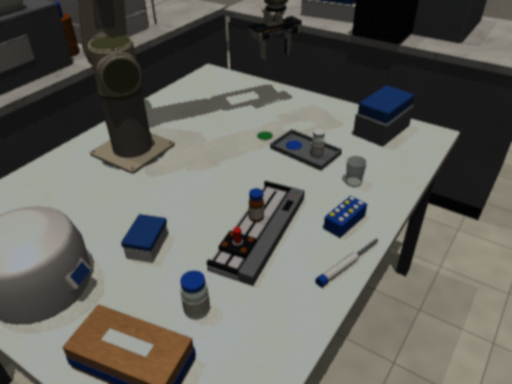

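View pics/top0.png

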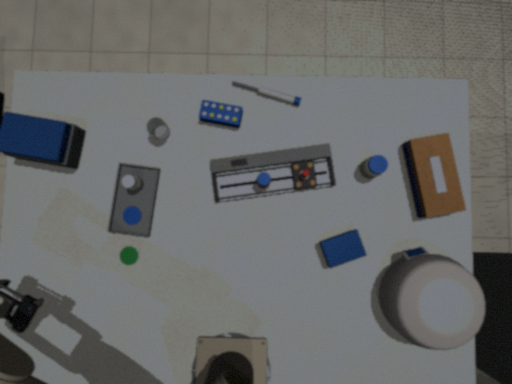

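The top view shows the amber bottle's cap at about (263,180), the knob at (306,174), the blue mat at (132,215) with the clear bottle at (128,182), and the rail running left (+y) from the carriage. The scene view agrees: bottle (257,205), knob (237,235), mat (294,145).

```bash
cat > h.py <<'E'
import cv2,numpy as np
def ray(K,E,uv,z):
    R,t=E[:3,:3],E[:3,3]; o=-R.T@t; d=R.T@np.linalg.inv(K)@np.array([*uv,1.]); return o+d*(z-o[2])/d[2]
def blobs(im,lo,hi,near,r=18):
    m=cv2.inRange(cv2.cvtColor(im,cv2.COLOR_BGR2HSV),lo,hi); k=np.zeros_like(m); cv2.circle(k,near,r,255,-1); m&=k
    M=cv2.moments(m,True); return (M['m10']/M['m00'],M['m01']/M['m00']),M['m00']
E
python3 - <<'E'
from h import *
for n,pts in(("top",dict(cap=(263,180),knob=(306,174),mat=(132,215))),("scene",dict(cap=(257,193),knob=(237,231),mat=(294,145)))):
    im=cv2.imread(f"pics/{n}0.png");c=np.load(f"pics/{n}0.npz")
    for k,z in(("cap",.115),("knob",.086),("mat",.008)):
        lo,hi=((100,120,40),(130,255,255)) if k!="knob" else ((0,150,60),(8,255,255))
        uv,a=blobs(im,lo,hi,pts[k],12)
        print(n,k,np.round(uv,1),a,np.round(ray(c["K"],c["extrinsics"],uv,z),4))
c=np.load("pics/top0.npz")
for uv,z in(((216,201),.02),((336,186),.02),((210,161),.038),((330,145),.038),((128,182),.1)): print(uv,ray(c["K"],c["extrinsics"],uv,z))
im=cv2.imread("pics/top0.png")
a=cv2.resize(im[130:220,195:350],None,fx=5,fy=5,interpolation=2);cv2.imwrite("pics/crop.png",a)
E
```

```text
top cap [263.4 179. ] 130.0 [ 0.5898 -0.0876  0.115 ]
top knob [305.3 172.6] 34.0 [ 0.6151 -0.2135  0.086 ]
top mat [131.7 215. ] 259.0 [0.4775 0.3267 0.008 ]
scene cap [255.9 193.6] 113.0 [ 0.5948 -0.0891  0.115 ]
scene knob [236.5 231.2] 46.0 [ 0.6188 -0.2169  0.086 ]
scene mat [293.5 144.6] 120.0 [0.4765 0.3314 0.008 ]
(216, 201) [0.52734534 0.05902957 0.02      ]
(336, 186) [ 0.58314787 -0.3180908   0.02      ]
(210, 161) [0.65141963 0.07995948 0.038     ]
(330, 145) [ 0.71024731 -0.29533302  0.038     ]
(128, 182) [0.57358309 0.31458988 0.1       ]
```

View pics/crop.png

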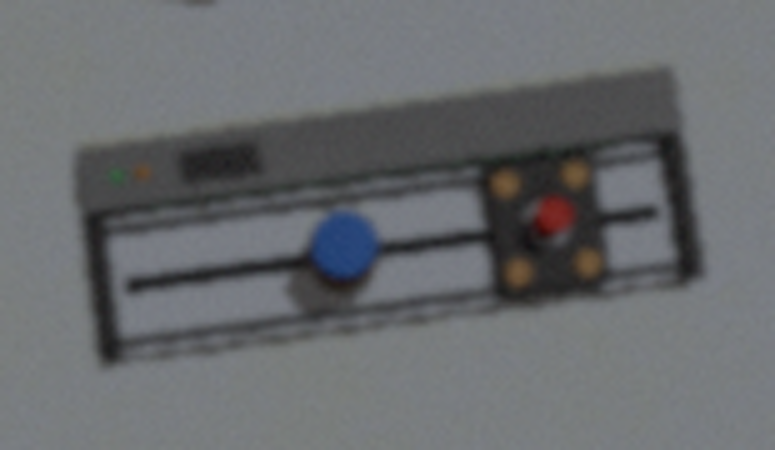

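The crop shows rail edges slanting by about 8.6° with the bottle and carriage clear of each other. The bottle is near (0.592,-0.088), the knob (0.617,-0.215) and the mat (0.477,0.329). All three lie within reach, and the spacing fits the sizes given. I'll close along the rail for every grasp, which means a turn of +35°. First I move above the bottle.

```bash
python3 -m inch '[33,-63,0,7,100, 65,-125,0,14,100, 98,-188,0,21,100, 130,-250,0,28,100, 163,-313,0,35,100, 196,-350,0,35,100, 228,-385,0,35,100, 240,-420,0,35,100, 240,-420,0,35,100, 240,-420,0,35,100]' 20
```

```text
t: 0.93
tool_pos: [0.4656, 0.1839, 0.2184]
orientation: [0.239, -3.132, -0.0]
force: [1.1, 0.7, 0.2]
opening: 0.0932
gripper_force: 0.0
```

```bash
python3 -m inch '[18,-37,0,0,100, 36,-74,0,0,100, 54,-111,0,0,100, 72,-148,0,0,100, 90,-185,0,0,100, 108,-222,0,0,100, 120,-250,0,0,100, 120,-250,0,0,100, 120,-250,0,0,100]'; python3 - <<'E'
from plant import robot, read_camera
from h import *
from scipy.spatial.transform import Rotation as R
s=robot.read_state(); c=read_camera("wrist"); cv2.imwrite("pics/w1.png",c["image"])
T=np.eye(4);T[:3,:3]=R.from_rotvec(s["orientation"]).as_matrix();T[:3,3]=s["tool_pos"]
E=np.linalg.inv(T@c["mount"]); np.savez("pics/w1.npz",K=c["K"],extrinsics=E); print(s["tool_pos"],s["orientation"],E.round(3).tolist())
for p in((.592,-.088,.115),(.617,-.215,.086)):
    q=c["K"]@(E[:3,:3]@np.array(p)+E[:3,3]); print(q[:2]/q[2])
E
```

```text
t: 1.68
tool_pos: [0.585, -0.0657, 0.2177]
orientation: [0.234, -3.131, -0.001]
force: [0.0, 0.7, 0.2]
opening: 0.0928
gripper_force: 0.0
[ 0.58499752 -0.06572596  0.21768149] [ 2.33670905e-01 -3.13129320e+00 -8.42018944e-04] [[-0.149, 0.989, -0.0, 0.152], [0.961, 0.145, 0.237, -0.581], [0.235, 0.035, -0.971, 0.253], [0.0, 0.0, 0.0, 1.0]]
[230.83262655 191.32513886]
[111.39063088 189.83862131]
```

View pics/w1.png

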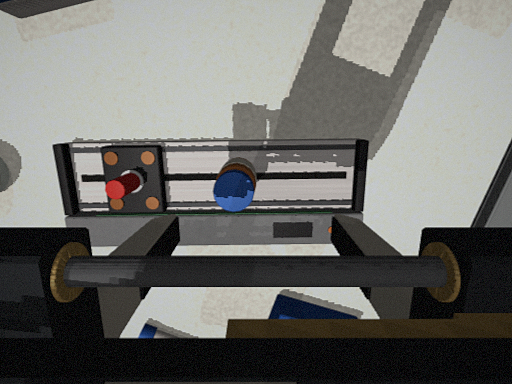

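The wrist view shows the blue cap at about (235,191) and the knob top at (117,188), with the rail parallel to the image rows, so the yaw is right.

```bash
python3 - <<'E'
from h import *
c=np.load("pics/w1.npz");im=cv2.imread("pics/w1.png");K,E=c["K"],c["extrinsics"]
uv,a=blobs(im,(100,120,40),(130,255,255),(235,190),30)
m=cv2.inRange(cv2.cvtColor(im,cv2.COLOR_BGR2HSV),(100,120,40),(130,255,255));k=m*0;cv2.circle(k,(235,190),32,255,-1);x,y,w,h=cv2.boundingRect(m&k)
print(uv,a,(x,y,w,h),ray(K,E,uv,.112),ray(K,E,uv,.108))
for uv in((117,188),): print(ray(K,E,uv,.086))
for uv in((82,179),(346,175)): print(ray(K,E,uv,.02))
E
```

```text
(233.46247156937073, 190.71948445792268) 1319.0 (214, 170, 40, 43) [ 0.59180992 -0.08569884  0.112     ] [ 0.59285152 -0.08585196  0.108     ]
[ 0.61408933 -0.20918418  0.086     ]
[ 0.62946961 -0.28382424  0.02      ]
[0.57363213 0.05058579 0.02      ]
```

```bash
python3 -m inch '[8,-20,-20,0,100, 8,-20,-55,0,100, 8,-20,-90,0,100, 8,-20,-125,0,100, 8,-20,-155,0,100, 8,-20,-170,0,100, 8,-20,-170,0,100, 8,-20,-170,0,100]' 20; python3 -m inch '[0,0,0,0,0, 0,0,0,0,0, 0,0,0,0,0, 0,0,0,0,0, 0,0,0,0,0, 0,0,0,0,0, 0,0,0,0,0, 0,0,0,0,0, 0,0,0,0,0, 0,0,0,0,0]' 20
```

```text
t: 2.4
tool_pos: [0.5921, -0.0825, 0.048]
orientation: [0.241, -3.13, -0.001]
force: [0.2, -0.5, -0.0]
opening: 0.0931
gripper_force: 0.0
t: 3.23
tool_pos: [0.5932, -0.0843, 0.0487]
orientation: [-0.238, 3.132, -0.0]
force: [-0.3, -1.3, -0.0]
opening: 0.0437
gripper_force: 20.0
```

Gripped at 44 mm, which matches the bottle. Next I lift it and carry it to above the mat.

```bash
python3 -m inch '[0,0,15,0,0, 0,0,40,0,0, 0,0,70,0,0, 0,0,95,0,0, -5,18,100,0,0, -12,43,100,0,0, -20,70,100,0,0, -28,98,100,0,0, -36,126,100,0,0, -44,154,100,0,0]' && python3 -m inch '[-8,29,0,0,0, -16,58,0,0,0, -24,87,0,0,0, -32,116,0,0,0, -40,145,0,0,0, -48,174,0,0,0, -56,200,0,0,0, -60,212,0,0,0, -60,212,0,0,0, -60,212,0,0,0]'
python3 - <<'E'
from plant import robot, read_camera
from h import *
from scipy.spatial.transform import Rotation as R
s=robot.read_state(); c=read_camera("wrist"); cv2.imwrite("pics/w2.png",c["image"])
T=np.eye(4);T[:3,:3]=R.from_rotvec(s["orientation"]).as_matrix();T[:3,3]=s["tool_pos"]
E=np.linalg.inv(T@c["mount"]); np.savez("pics/w2.npz",K=c["K"],extrinsics=E); print(s["tool_pos"],s["opening"],s["gripper_force"])
for p in((.477,.329,.008),(.572,.315,.1)):
    q=c["K"]@(E[:3,:3]@np.array(p)+E[:3,3]); print(q[:2]/q[2])
E
```

```text
t: 4.07
tool_pos: [0.5482, 0.0711, 0.1482]
orientation: [0.238, -3.132, -0.0]
force: [0.3, -0.0, -2.0]
opening: 0.0437
gripper_force: 20.0
t: 4.9
tool_pos: [0.4888, 0.2819, 0.1482]
orientation: [0.241, -3.132, 0.001]
force: [-0.9, -0.8, -3.1]
opening: 0.0438
gripper_force: 20.0
[0.48880158 0.28188569 0.14822248] 0.04381860456434501 19.998058208730072
[299.90113916 175.48720497]
[278.48696305 303.12831366]
```

View pics/w2.png

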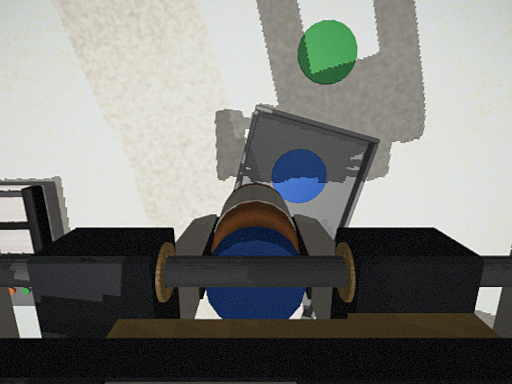

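The mat appears at (300,176), where it was predicted, so (0.477,0.329) is confirmed. The clear bottle is off the closing line. I lower the bottle now.

```bash
python3 -m inch '[-6,24,0,0,0, -12,47,0,0,0, -12,47,-25,0,0, -12,47,-55,0,0, -12,47,-80,0,0, -12,47,-98,0,0, -12,47,-106,0,0, -12,47,-110,0,0, -12,47,-110,0,0, -12,47,-110,0,0]'
```

```text
t: 5.78
tool_pos: [0.4783, 0.3288, 0.04]
orientation: [-0.237, 3.131, 0.001]
force: [-0.1, -0.3, -0.9]
opening: 0.0438
gripper_force: 20.0
```

```bash
python3 -m inch '[0,0,-1,0,0, 0,0,-1,0,0, 0,0,-2,0,0, 0,0,-2,0,0]'; python3 -m inch '[0,0,-1,0,0, 0,0,-1,0,0, 0,0,-1,0,0]'
```

```text
t: 6.12
tool_pos: [0.4774, 0.3291, 0.0372]
orientation: [-0.239, 3.132, 0.001]
force: [-0.6, -0.3, -1.4]
opening: 0.0436
gripper_force: 20.0
t: 6.37
tool_pos: [0.4776, 0.3292, 0.0367]
orientation: [-0.239, 3.132, 0.0]
force: [-2.4, -1.0, 5.0]
opening: 0.0439
gripper_force: 20.0
```

Contact: the force rose to +5 N at the height I expected. I open, wait and rise.

```bash
python3 -m inch '[0,0,0,0,100, 0,0,0,0,100, 0,0,0,0,100, 0,0,0,0,100, 0,0,0,0,100, 0,0,0,0,100, 0,0,0,0,100, 0,0,0,0,100]'; python3 -m inch '[0,0,10,0,100, 0,0,30,0,100, 0,0,60,0,100, 0,0,95,0,100, 0,0,130,0,100, 0,0,150,0,100, 6,-25,150,0,100, 14,-55,150,0,100, 23,-90,150,0,100, 32,-125,150,0,100]'; python3 - <<'E'
from plant import robot, read_camera
from h import *
c=read_camera("top");im=c["image"];cv2.imwrite("pics/top1.png",im);s=read_camera("scene")["image"]
a=cv2.resize(s[100:250,200:400],None,fx=2,fy=2);b=cv2.resize(im[140:250,90:190],None,fx=3,fy=3)[:300]
cv2.imwrite("pics/chk.png",np.hstack([a,b]))
for p in((.477,.329,.103),(.477,.329,.008)):
    E=c["extrinsics"];q=c["K"]@(E[:3,:3]@np.array(p)+E[:3,3]); print(q[:2]/q[2])
uv,n=blobs(im,(100,120,40),(130,255,255),(128,205),16);print(uv,n)
E
```

```text
t: 7.03
tool_pos: [0.4771, 0.3289, 0.0356]
orientation: [0.239, -3.132, 0.0]
force: [-0.0, -0.2, -0.4]
opening: 0.0909
gripper_force: 0.0
t: 7.87
tool_pos: [0.5093, 0.203, 0.1869]
orientation: [-0.241, 3.131, 0.0]
force: [0.7, -0.6, -0.3]
opening: 0.0927
gripper_force: 0.0
[121.13481724 214.38027936]
[130.96449728 215.15375609]
(123.375, 219.375) 8.0
```

View pics/chk.png

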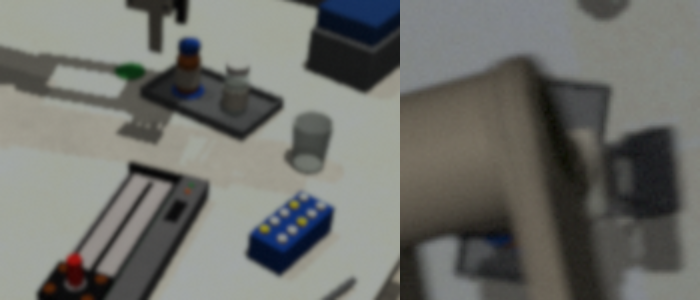

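The scene crop shows the amber bottle upright and centred on the blue mat at about (188,70), with the clear bottle untouched at (236,95). Now I go to the knob.

```bash
python3 -m inch '[9,-35,0,0,100, 18,-70,0,0,100, 27,-105,0,0,100, 36,-140,0,0,100, 45,-175,0,0,100, 54,-210,0,0,100, 63,-245,0,0,100, 72,-280,0,0,100, 81,-315,0,0,100, 90,-350,0,0,100]' && python3 -m inch '[9,-35,0,0,100, 17,-65,0,0,100, 17,-65,-25,0,100, 17,-65,-60,0,100, 17,-65,-95,0,100, 17,-65,-125,0,100, 17,-65,-139,0,100, 17,-65,-139,0,100, 17,-65,-139,0,100]'
```

```text
t: 8.8
tool_pos: [0.5996, -0.1472, 0.1865]
orientation: [-0.239, 3.132, 0.0]
force: [1.2, 0.4, -0.2]
opening: 0.0929
gripper_force: 0.0
t: 9.55
tool_pos: [0.6163, -0.2106, 0.0471]
orientation: [0.239, -3.132, -0.001]
force: [0.4, 0.3, 1.5]
opening: 0.0927
gripper_force: 0.0
```

```bash
python3 -m inch '[0,0,0,0,0, 0,0,0,0,0, 0,0,0,0,0, 0,0,0,0,0, 0,0,0,0,0, 0,0,0,0,0, 0,0,0,0,0, 0,0,0,0,0, 0,0,0,0,0, 0,0,0,0,0]' 20; python3 -m inch '[0,0,0,0,0, 0,0,0,0,0, 0,0,0,0,0]'
```

```text
t: 10.38
tool_pos: [0.6161, -0.2111, 0.0465]
orientation: [0.238, -3.132, -0.0]
force: [-1.2, 0.3, 0.0]
opening: 0.0308
gripper_force: 0.0
t: 10.63
tool_pos: [0.6161, -0.2113, 0.0466]
orientation: [0.238, -3.132, 0.0]
force: [0.8, -1.8, -1.0]
opening: 0.0217
gripper_force: 20.0
```

The knob is held at 22 mm. I slide along the rail direction (-0.156, 0.988), fast first to just short of the notch zone, then in 2 mm feeling steps.

```bash
python3 -m inch '[-1,8,0,0,0, -2.5,16,0,0,0, -3.8,24,0,0,0, -5,32,0,0,0, -6.3,40,0,0,0, -7.5,48,0,0,0, -8.8,56,0,0,0, -10,64,0,0,0, -11.3,72,0,0,0, -11.3,72,0,0,0]' 25; python3 -m inch '[0,0,0,0,0, 0,0,0,0,0]'
```

```text
t: 11.47
tool_pos: [0.6042, -0.1384, 0.0465]
orientation: [0.239, -3.131, -0.0]
force: [-2.9, 0.5, 0.9]
opening: 0.0219
gripper_force: 25.0
t: 11.63
tool_pos: [0.6043, -0.1387, 0.0465]
orientation: [0.239, -3.131, -0.002]
force: [-4.4, 2.4, 2.8]
opening: 0.0215
gripper_force: 25.0
```

```bash
f(){ grep -E 'tool_pos|force: \['|tr '\n' ' ';echo; }
python3 -m inch '[-0.8,1,0,0,0, -1,2,0,0,0, -1,2,0,0,0]'|f
python3 -m inch '[-0.2,1,0,0,0, -0.4,2,0,0,0, -0.4,2,0,0,0]'|f
python3 -m inch '[-0.2,1,0,0,0, -0.4,2,0,0,0, -0.4,2,0,0,0]'|f
python3 -m inch '[-0.2,1,0,0,0, -0.4,2,0,0,0, -0.4,2,0,0,0]'|f
python3 -m inch '[-0.2,1,0,0,0, -0.4,2,0,0,0, -0.4,2,0,0,0]'|f
python3 -m inch '[-0.2,1,0,0,0, -0.3,2,0,0,0, -0.3,2,0,0,0]'|f
python3 -m inch '[-0.2,1,0,0,0, -0.3,2,0,0,0, -0.3,2,0,0,0]'|f
python3 -m inch '[-0.2,1,0,0,0, -0.3,2,0,0,0, -0.3,2,0,0,0]'|f
python3 -m inch '[-0.2,1,0,0,0, -0.3,2,0,0,0, -0.3,2,0,0,0]'|f
python3 -m inch '[-0.2,1,0,0,0, -0.3,2,0,0,0, -0.3,2,0,0,0]'|f
```

```text
tool_pos: [0.6041, -0.1374, 0.0465] force: [1.3, -1.7, -1.5] 
tool_pos: [0.6037, -0.135, 0.0466] force: [3.4, -2.3, -3.7] 
tool_pos: [0.6033, -0.1327, 0.0466] force: [4.5, -2.2, -6.4] 
tool_pos: [0.6029, -0.1307, 0.0466] force: [5.0, -0.5, -6.0] 
tool_pos: [0.6026, -0.1287, 0.0466] force: [4.7, -0.6, -7.4] 
tool_pos: [0.6023, -0.1267, 0.0466] force: [5.0, -0.3, -5.8] 
tool_pos: [0.602, -0.1247, 0.0466] force: [4.9, -0.9, -6.4] 
tool_pos: [0.6016, -0.1227, 0.0466] force: [5.1, -1.0, -6.3] 
tool_pos: [0.6013, -0.1207, 0.0466] force: [4.9, -1.8, -6.0] 
tool_pos: [0.601, -0.1188, 0.0466] force: [4.8, -1.2, -6.1]
```

```bash
f(){ grep -E 'tool_pos|force: \['|tr '\n' ' ';echo; }
python3 -m inch '[0.1,1,0,0,0, 0,2,0,0,0, 0,2,0,0,0]'|f
python3 -m inch '[-0.2,1,0,0,0, -0.3,2,0,0,0, -0.3,2,0,0,0]'|f
python3 -m inch '[-0.2,1,0,0,0, -0.3,2,0,0,0, -0.3,2,0,0,0]'|f
python3 -m inch '[-0.2,1,0,0,0, -0.3,2,0,0,0, -0.3,2,0,0,0]'|f
python3 -m inch '[-0.2,1,0,0,0, -0.3,2,0,0,0, -0.3,2,0,0,0]'|f
python3 -m inch '[-0.2,1,0,0,0, -0.3,2,0,0,0, -0.3,2,0,0,0]'|f
python3 -m inch '[-0.2,1,0,0,0, -0.3,2,0,0,0, -0.3,2,0,0,0]'|f
python3 -m inch '[-0.2,1,0,0,0, -0.3,2,0,0,0, -0.3,2,0,0,0]'|f
python3 -m inch '[-0.2,1,0,0,0, -0.3,2,0,0,0, -0.3,2,0,0,0]'|f
python3 -m inch '[-0.2,1,0,0,0, -0.3,2,0,0,0, -0.3,2,0,0,0]'|f
```

```text
tool_pos: [0.6007, -0.1168, 0.0466] force: [3.2, -0.3, -5.6] 
tool_pos: [0.6004, -0.1148, 0.0466] force: [4.2, -0.8, -5.2] 
tool_pos: [0.6, -0.1128, 0.0466] force: [4.0, -1.0, -5.6] 
tool_pos: [0.5997, -0.1108, 0.0466] force: [2.8, -0.8, -6.8] 
tool_pos: [0.5994, -0.1088, 0.0466] force: [3.2, -1.7, -5.8] 
tool_pos: [0.5991, -0.1068, 0.0466] force: [2.8, -1.1, -6.2] 
tool_pos: [0.5988, -0.1049, 0.0466] force: [1.0, -1.0, -5.5] 
tool_pos: [0.5984, -0.1028, 0.0466] force: [2.2, -1.1, -4.7] 
tool_pos: [0.5981, -0.1009, 0.0466] force: [0.4, -1.7, -4.4] 
tool_pos: [0.5978, -0.0989, 0.0466] force: [0.3, -2.8, -5.4]
```

```bash
f(){ grep -E 'tool_pos|force: \['|tr '\n' ' ';echo; }
python3 -m inch '[-0.2,1,0,0,0, -0.3,2,0,0,0, -0.3,2,0,0,0]'|f
python3 -m inch '[-0.2,1,0,0,0, -0.3,2,0,0,0, -0.3,2,0,0,0]'|f
python3 -m inch '[-0.2,1,0,0,0, -0.3,2,0,0,0, -0.3,2,0,0,0]'|f
python3 -m inch '[-0.2,1,0,0,0, -0.3,2,0,0,0, -0.3,2,0,0,0]'|f
python3 -m inch '[-0.2,1,0,0,0, -0.3,2,0,0,0, -0.3,2,0,0,0]'|f
python3 -m inch '[-0.2,1,0,0,0, -0.3,2,0,0,0, -0.3,2,0,0,0]'|f
python3 -m inch '[-0.2,1,0,0,0, -0.3,2,0,0,0, -0.3,2,0,0,0]'|f
python3 -m inch '[-0.2,1,0,0,0, -0.3,2,0,0,0, -0.3,2,0,0,0]'|f
python3 -m inch '[-0.2,1,0,0,0, -0.3,2,0,0,0, -0.3,2,0,0,0]'|f
python3 -m inch '[-0.2,1,0,0,0, -0.3,2,0,0,0, -0.3,2,0,0,0]'|f
```

```text
tool_pos: [0.5975, -0.0968, 0.0466] force: [-2.1, -2.7, -4.0] 
tool_pos: [0.5972, -0.0949, 0.0466] force: [-1.6, -2.3, -3.7] 
tool_pos: [0.5969, -0.0929, 0.0466] force: [-3.6, -1.7, -3.3] 
tool_pos: [0.5965, -0.0909, 0.0466] force: [-4.9, -2.0, -3.3] 
tool_pos: [0.5962, -0.0889, 0.0466] force: [-5.5, -2.9, -2.1] 
tool_pos: [0.5959, -0.0869, 0.0466] force: [-4.3, -3.3, -2.9] 
tool_pos: [0.5956, -0.0849, 0.0466] force: [-4.8, -2.7, -2.5] 
tool_pos: [0.5953, -0.0829, 0.0466] force: [-4.0, -2.4, -1.9] 
tool_pos: [0.5949, -0.0809, 0.0466] force: [-5.0, -3.1, -2.4] 
tool_pos: [0.5946, -0.0789, 0.0465] force: [-4.9, -2.5, -2.1]
```

```bash
f(){ grep -E 'tool_pos|force: \['|tr '\n' ' ';echo; }
python3 -m inch '[-0.7,1,0,0,0, -0.8,2,0,0,0, -0.8,2,0,0,0]'|f
python3 -m inch '[-0.2,1,0,0,0, -0.4,2,0,0,0, -0.4,2,0,0,0]'|f
python3 -m inch '[-0.2,1,0,0,0, -0.3,2,0,0,0, -0.3,2,0,0,0]'|f
python3 -m inch '[-0.2,1,0,0,0, -0.3,2,0,0,0, -0.3,2,0,0,0]'|f
python3 -m inch '[-0.2,1,0,0,0, -0.3,2,0,0,0, -0.3,2,0,0,0]'|f
python3 -m inch '[-0.2,1,0,0,0, -0.3,2,0,0,0, -0.3,2,0,0,0]'|f
python3 -m inch '[-0.2,1,0,0,0, -0.3,2,0,0,0, -0.3,2,0,0,0]'|f
python3 -m inch '[-0.2,1,0,0,0, -0.3,2,0,0,0, -0.3,2,0,0,0]'|f
```

```text
tool_pos: [0.5942, -0.0768, 0.0466] force: [-2.5, -1.6, -5.4] 
tool_pos: [0.5939, -0.0748, 0.0466] force: [-1.0, -1.9, -6.0] 
tool_pos: [0.5935, -0.0728, 0.0466] force: [-0.8, -1.5, -6.6] 
tool_pos: [0.5932, -0.0708, 0.0466] force: [-0.5, -2.2, -7.0] 
tool_pos: [0.5929, -0.0688, 0.0466] force: [-0.6, -1.6, -8.5] 
tool_pos: [0.5925, -0.0667, 0.0466] force: [-0.8, 0.4, -7.0] 
tool_pos: [0.5922, -0.0643, 0.0466] force: [-0.4, 2.5, -6.9] 
tool_pos: [0.5918, -0.0621, 0.0466] force: [-2.2, 5.5, -5.8]
```

The fy force has swung from -2 to +5.5 N, so the ball is drawing the carriage in. I take 1 mm steps now.

```bash
f(){ grep -E 'tool_pos|force: \['|tr '\n' ' ';echo; }
python3 -m inch '[-0.2,1,0,0,0, -0.2,1,0,0,0, -0.2,1,0,0,0]'|f
python3 -m inch '[-0.2,1,0,0,0, -0.2,1,0,0,0, -0.2,1,0,0,0]'|f
python3 -m inch '[-0.2,1,0,0,0, -0.2,1,0,0,0, -0.2,1,0,0,0]'|f
```

```text
tool_pos: [0.5917, -0.0613, 0.0466] force: [-2.4, 6.1, -5.8] 
tool_pos: [0.5916, -0.061, 0.0466] force: [-1.5, 4.2, -7.7] 
tool_pos: [0.5916, -0.0607, 0.0466] force: [1.0, -1.3, -9.8]
```

```bash
f(){ grep -E '^t:|tool_pos|force: \['|tr '\n' ' ';echo; }
python3 -m inch '[-0.2,1,0,0,0, -0.2,1,0,0,0, -0.2,1,0,0,0]'|f
python3 -m inch '[0.1,-0.6,0,0,0, 0.1,-0.6,0,0,0, 0.1,-0.6,0,0,0]'|f
python3 -m inch '[0,0,0,0,0, 0,0,0,0,0, 0,0,0,0,0, 0,0,0,0,0, 0,0,0,0,0, 0,0,0,0,0]'|f
```

```text
t: 22.13 tool_pos: [0.5915, -0.0603, 0.0466] force: [2.1, -5.5, -11.8] 
t: 22.38 tool_pos: [0.5915, -0.0604, 0.0466] force: [2.6, -5.5, -11.3] 
t: 22.88 tool_pos: [0.5915, -0.0604, 0.0466] force: [1.3, -5.7, -11.5]
```

It holds back at -5.5 N, so the notch is confirmed. I ease back to relax the push.

```bash
f(){ grep -E '^t:|tool_pos|force: \[|gripper'|tr '\n' ' ';echo; }
python3 -m inch '[0.1,-0.6,0,0,0, 0.1,-0.6,0,0,0, 0.1,-0.6,0,0,0]'|f
python3 -m inch '[0.1,-0.5,0,0,0, 0.1,-0.5,0,0,0, 0.1,-0.5,0,0,0,0,-0.5,0,0,0]'|f
```

```text
t: 23.13 tool_pos: [0.5915, -0.0604, 0.0466] force: [1.2, -4.2, -11.7] gripper_force: 25.0 
t: 23.47 tool_pos: [0.5915, -0.0606, 0.0466] force: [3.0, -1.2, -11.6] gripper_force: 25.0
```

```bash
python3 -m inch '[0,0,0,0,0, 0,0,0,0,0, 0,0,0,0,0, 0,0,0,0,0, 0,0,0,0,0, 0,0,0,0,0]'; python3 -c "
from plant import job
print(job.close_job())"
```

```text
t: 23.97
tool_pos: [0.5915, -0.0606, 0.0466]
orientation: [-0.239, 3.132, 0.0]
force: [3.6, 2.1, -13.2]
opening: 0.0214
gripper_force: 25.0
the job is handed in; nothing more can be done
None
```

The job is handed in at about 24 s: the amber bottle stands upright on the blue mat, and the carriage is in the notch by feel (drawn in at about +6 N, held back at -5.5 N just past it), with the knob still held at 25 N; no verdict was returned.

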